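Rock test for the striker stands

TASK

One of the three teak striker stands leans because two of its feet are worn short. Press down on the raised side of its base until it rocks over to its other side, then pick it up by its green knob and stand it upright in the red repair tray. Leave the two steady stands standing where they are.

Things in the scene. Friction and masses are not known exactly. Their poses are not given: they have to be found in the camera images.
- rocker_knob (a point): Green knob centre of the stand that rocks; shaped as steady_a_knob, 0.2 kg, but its 2 feet on its x axis are 7.5 mm short: rocks about its y axis, resting 10 deg to either side, staying where last rocked (under 1 N tips it). At start its -x rim is raised: base top 43 mm from the stem towards -x is 32 mm above the table, 17 mm once rocked over. Origin on the stem axis, 25 mm above base top; z up the stem.
- steady_a_knob (a point): Green knob centre of a steady, level stand. All 3 stands look alike: round teak base 100 mm across, 12 mm thick, its top 25 mm above the table; 4 dark steel ball feet 42 mm from the centre on its x and y axes; brass stem 12 mm across; green resin knob on top, an upright cylinder 22 mm across, 22 mm high. Origin on the stem axis, 50 mm above the soles; z up the stem.
- steady_b_knob (a point): Green knob centre of the other steady, level stand, the same as steady_a_knob in shape and size. Origin on the stem axis, 50 mm above the table; z up the stem.
- tray_in (a point): Red square repair tray, open on top, fixed to the table: 180 x 180 mm outside, walls 5 mm thick, rim 30 mm above the table. Origin: centre of its inner floor, x and y along its sides, z up.
There are look-alikes about, which are no part of the job. Leave any blue, pink or purple look-alike of the part that bears steady_a_knob alone.

How it is judged:
On the way:
1. the leaning stand, still standing on the table, has been pressed on its raised side and has rocked over to its other side (angle between rocker_knob's own x axis and vertical below 1.45 rad and angle between rocker_knob's own z axis and vertical below 0.3 rad and height (world z) of rocker_knob below 0.06 m and x of the grasp point in the frame of rocker_knob below -0.01 m and distance between the grasp point and rocker_knob below 0.1 m), for 0.1 s.
At the end, for the whole second after the job is handed in: The rocking stand stands on its feet on the tray's floor, released and at rest, its knob within 60 mm of the tray's centre seen from above and its stem within 14 degrees of upright; both steady stands still stand upright within 30 mm of where they started (horizontal distance between rocker_knob and tray_in below 0.06 m and z of rocker_knob in the frame of tray_in below 0.056 m and angle between rocker_knob's own z axis and vertical below 0.24 rad and linear speed of rocker below 0.02 m/s and distance of each of steady_a_knob, steady_b_knob from where it was at the start of the episode below 0.03 m and angle between each of steady_a_knob, steady_b_knob's own z axis and vertical below 0.1 rad); the robot touches nothing.
It fails at once if a steady stand is moved more than 50 mm or tipped over (distance of any of steady_a_knob, steady_b_knob from where it was at the start of the episode above 0.05 m or angle between any of steady_a_knob, steady_b_knob's own z axis and vertical above 0.5 rad).
It also fails if it takes over 48 s, if anything falls off the work surface, if the arm or the gripper's body presses on something with over 40 N, if the wrist force passes 120 N, or if a joint passes its speed limit or range.

ROBOT

A 6-joint arm with a two-finger parallel gripper is mounted at the origin on the work surface. World frame = base frame: x ahead of the robot, y to its left, z up, the work surface at z = 0. Lengths are in m, angles in rad, forces in N, time in s.
With the tool pointing down it reaches from about 0.35 to 0.775 m from the base axis. Payload 5.5 kg.
Tool frame: the origin (TCP) lies on the centre line of the jaws, within the pads' length; the fingertips stand 8 mm ahead of it and the grasp point (between the pads) lies 11 mm behind it (tcp_to_tips is the distance from the TCP to the fingertips, in m); z points along the fingers, y is the line along which they close (so a half turn about z gives the same grasp; the last joint's range is limited). The gripper opens to 85 mm and grips with 20 to 120 N. Pads are 22 mm wide; open, the fingers measure 114 mm over their backs; the gripper's body (76 mm by 85 mm) begins 54 mm behind the grasp point. The pads swing forward as they close: fully open they stand 13 mm farther back than shut.
Start: joints at [-1.322, 0.313, 0.046, 1.304, 0, 1.431], TCP at [0.218, -0.532, 0.239] pointing down, gripper open.
Joint ranges: [-2.76, 2.76], [-0.86, 1.69], [-1.03, 1.26], [-2.2, 2.34], [-1.47, 1.5], [-3.14, 3.14]. Speed limits (rad/s): [2.57, 2.57, 3.14, 3.14, 3.14, 3.14].

INTERFACE

Orientations are given as a unit quaternion [x, y, z, w].
In Python, from plant import * gives the robot as it stands.
- The arm moves only by the tool drive_tool, never from a script. Its argument "motion" is a list of rows, each an object with "delta_rot": the turn, a rotation vector about the tool's x, y, z in degrees, a list of three; "translation": the shift along the tool's x, y, z in mm, a list of three; "hand": the finger opening in mm, from 0 to 85.4. In form: [{"delta_rot": [ax, ay, az], "translation": [x, y, z], "hand": hand}, ...]. A call has 1 to 8 rows; each row shifts and turns the commanded pose from where the row before left it, along the tool's axes as they then stand; what a row does not reach is not made up. A row lasts 1/8 s, in which the tool goes at most 62.5 mm and 10.7 degrees, less where a joint would pass 70% of its speed; a pose out of reach is approached as far as the arm can. A call is refused whole if a number of a shift passes 62.5 or a number of a turn 10.7, either way. A call with a gripper value outside its range is refused whole. The fingers move at their own pace and stop on an object; the grip force is fixed at half the most. Time passes only in rows, so rows that do not move let the fingers close. It gives the time, the measured TCP pose, the force, the opening and the grip force at its end, in the units of the state.
- sense(): the state, without advancing time (a new reading comes with each control period).
- read_camera(name): name is "scene" or "top"; returns the picture (384x512x3 uint8, red, green, blue); there is no depth.
- camera_model(name): a dict with "mtx" (3x3 intrinsics, pixels), "distortion" ([k1, k2, p1, p2, k3] as OpenCV has them; the pictures are not rectified), "world_to_cam" (4x4, takes a point from world to camera coordinates). Camera axes: x right, y down, z forward; pixel columns grow to the right and rows downward; lengths in m; the calibration is good to about 2 mm. A picture is of the moment at which its call begins. camera_model takes no time and is no camera call.
- finish_job(): hands the job in; it is judged then, once.
Trained networks look in the newest picture that a camera, given by its name, has taken for a name from the list of things; names that differ only in an ending like _2 or _b are one class to them, and where a whole thing is asked for, a point or a joint stands for the part that bears it (a point fixed in the world has none). Each returns a list of dicts, best first, with "p" (0 to 1); they miss things now and then, are a little off and sometimes report something else, mostly with a low value. They report only what shows in the picture. A call takes as long as a camera call. They do not tell look-alikes from the thing itself.
- masks_of(camera, label): "region" (384x512 bool, what is visible of it) and "pixel" ([row, column] in pixels, amid what is visible of it).
- landmark_of(camera, label): "pixel" ([row, column] in pixels: a listed point, or the origin of a listed thing).
The state is a dict: "t": time; "joint_positions": joint angles; "joint_velocities": joint speeds; "joint_efforts": joint torques, N m; "eef_pos": TCP position; "tcp_rot": TCP orientation; "contact_force": force on the tool from outside, world axes, zero at the start; "wrist_torque": the same for the moment, N m; "grip_width": finger opening in m; "gripper_force": force on a finger pad.
Only numpy, scipy, OpenCV 4.12 (cv2) and the standard library are available. Lean on these libraries where they do the work, as an engineer would, in place of code of your own. Each camera call takes 0.05 s, during which the arm holds its last target. There are 200 camera calls.

## Working session

There is one attempt and no reset: what is moved stays moved. The work goes in short steps, Python scripts to look and compute and a tool call to move; the robot and the scene stay as the last step left them, time stands still between calls to the robot, and variables do not carry over. Pictures are saved under pics/ and viewed, at most 10 in all, crops included, and the job is handed in when it is done.

Besides the shell and the picture viewer there is one more tool, called after "Request:" in YAML: its name, and indented under it one key for each argument. drive_tool: Moves the arm, as the interface text tells. Its arguments: {"type":"object","properties":{"motion":{"type":"array","items":{"type":"object","properties":{"delta_rot":{"type":"array","items":{"type":"number"}},"translation":{"type":"array","items":{"type":"number"}},"hand":{"type":"number"}}}}},"required":["motion"]}

```bash
mkdir -p pics; cat > h.py <<'E'
from plant import *
import numpy as np, cv2
from scipy.spatial.transform import Rotation as R
def ray(cam,px,z):
    m=camera_model(cam);T=np.array(m["world_to_cam"])
    p=cv2.undistortPoints(np.array([[[px[1],px[0]]]],float),np.array(m["mtx"]),np.array(m["distortion"]))[0,0]
    d=T[:3,:3].T@np.array([p[0],p[1],1]);c=-T[:3,:3].T@T[:3,3]
    return c+d*(z-c[2])/d[2]
def proj(cam,P):
    m=camera_model(cam);T=np.array(m["world_to_cam"])
    q=cv2.projectPoints(np.array(P,float).reshape(-1,1,3),cv2.Rodrigues(T[:3,:3])[0],T[:3,3],np.array(m["mtx"]),np.array(m["distortion"]))[0][:,0]
    return q[:,::-1]
def tri(px):
    A=[];b=[]
    for cam,p in px.items():
        a=ray(cam,p,0);c=ray(cam,p,.3);d=(c-a)/np.linalg.norm(c-a);M=np.eye(3)-np.outer(d,d);A.append(M);b.append(M@a)
    return np.linalg.lstsq(np.vstack(A),np.hstack(b),rcond=None)[0]
E
python3 - <<'E'
from h import *
ims=[]
for c in("top","scene"):
    im=read_camera(c);cv2.imwrite(f"pics/{c}0.png",im[:,:,::-1])
    for l,z in(("rocker_knob",.05),("steady_a_knob",.05),("tray_in",.005)):
        for d in landmark_of(c,l): print(c,l,np.round(d["pixel"]),round(d["p"],2),ray(c,d["pixel"],z).round(3))
    m=camera_model(c);T=np.array(m["world_to_cam"]);print((-T[:3,:3].T@T[:3,3]).round(3))
print(sense())
E
```

```text
top rocker_knob [110. 186.] 0.71 [0.614 0.143 0.05 ]
top rocker_knob [174. 240.] 0.6 [0.466 0.023 0.05 ]
top steady_a_knob [287. 390.] 0.95 [ 0.213 -0.3    0.05 ]
top steady_a_knob [109. 252.] 0.9 [ 0.614 -0.007  0.05 ]
top steady_a_knob [172. 240.] 0.78 [0.469 0.022 0.05 ]
top steady_a_knob [159. 348.] 0.66 [ 0.495 -0.22   0.05 ]
top steady_a_knob [219. 170.] 0.65 [0.367 0.177 0.05 ]
top steady_a_knob [276. 134.] 0.64 [0.244 0.254 0.05 ]
top tray_in [159. 348.] 0.81 [ 0.504 -0.23   0.005]
[ 0.356 -0.012  0.843]
scene rocker_knob [260. 338.] 0.82 [0.62  0.147 0.05 ]
scene steady_a_knob [170. 344.] 0.94 [0.375 0.17  0.05 ]
scene steady_a_knob [254. 264.] 0.89 [ 0.615 -0.002  0.05 ]
scene steady_a_knob [113. 158.] 0.86 [ 0.215 -0.303  0.05 ]
scene steady_a_knob [130. 376.] 0.76 [0.236 0.254 0.05 ]
scene steady_a_knob [196. 280.] 0.75 [0.464 0.024 0.05 ]
[1.128 0.021 0.889]
{'t': 0.4, 'joint_positions': array([-1.32158435e+00,  3.13306489e-01,  4.59232757e-02,  1.30357839e+00,
        2.87207033e-05,  1.43123844e+00]), 'joint_velocities': array([-0.00050143, -0.00250668,  0.00310105, -0.00214109, -0.00067684,
       -0.00090203]), 'joint_efforts': array([-2.39919122e-03, -4.79894972e+01,  2.98393303e+01,  5.01733957e-03,
       -2.31883932e-04, -1.87545407e-05]), 'eef_pos': array([ 0.21796678, -0.53204902,  0.23919015]), 'tcp_rot': array([ 9.81166661e-01,  1.93163084e-01,  9.81018631e-06, -8.33018461e-05]), 'contact_force': array([0.04304428, 0.02487796, 0.3077852 ]), 'wrist_torque': array([-0.02377288, -0.0321243 , -0.06594554]), 'gripper_force': 0.0, 'grip_width': 0.08486658997507447}
```

View pics/top0.png

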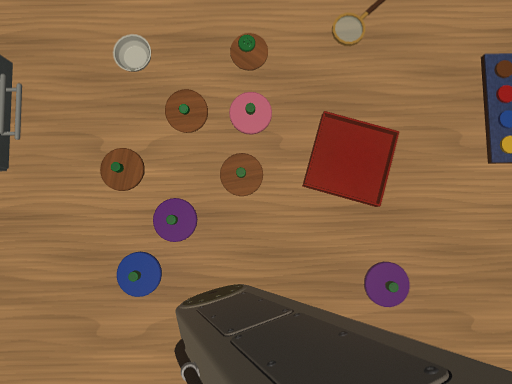

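View pics/scene0.png

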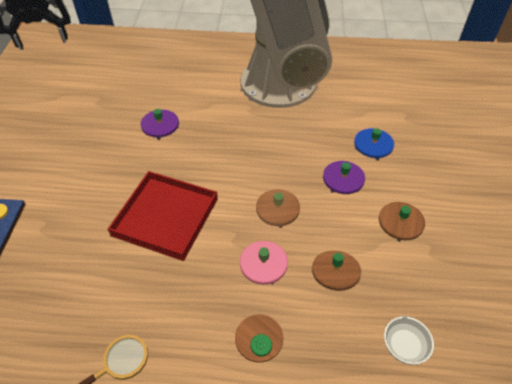

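```bash
python3 - <<'E'
from h import *
t=cv2.imread("pics/top0.png");s=cv2.imread("pics/scene0.png")
T=[(186,110),(122,169),(241,174),(248,50)];S=[(337,268),(402,219),(278,206),(260,338)]
row=lambda im,P:np.hstack([cv2.resize(cv2.copyMakeBorder(im,40,40,40,40,0)[y+8:y+72,x+8:x+72],(200,200),interpolation=cv2.INTER_CUBIC) for x,y in P])
cv2.imwrite("pics/crop.png",np.vstack([row(t,T),row(s,S)]))
E
```

```text
(no output)
```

View pics/crop.png

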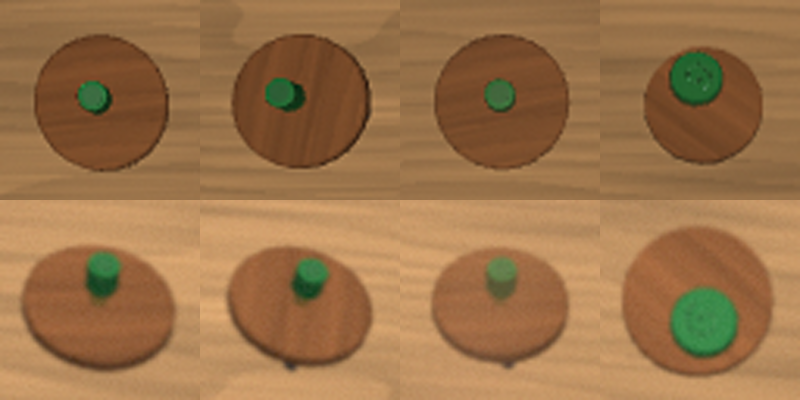

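```bash
cat >> h.py <<'E'
from scipy.optimize import minimize
a=np.linspace(0,2*np.pi,40,endpoint=False)
def cyl(r,z0,z1): return np.vstack([np.c_[r*np.cos(a),r*np.sin(a),0*a+z] for z in(z0,z1)])
def hull(cam,P,S=4,c=(0,0)):
    im=np.zeros((80*S,80*S),np.uint8)
    q=proj(cam,P)[:,::-1]-np.array(c)+40
    cv2.fillConvexPoly(im,cv2.convexHull((q*S).astype(np.float32)).round().astype(np.int32),1); return im
def fit(masks,x0,tilt=(0,0)):
    # masks: {cam:(bodymask,knobmask)}
    obs={}
    for cam,ms in masks.items():
        c=np.round(proj(cam,[x0[0],x0[1],.03])[0][::-1])
        M=np.float32([[4,0,-4*(c[0]-40)],[0,4,-4*(c[1]-40)]])
        obs[cam]=(c,[cv2.warpAffine(m.astype(np.float32),M,(320,320))>.5 for m in ms])
    def cost(v):
        Rm=R.from_rotvec([-v[3],v[2],0]).as_matrix() if 1 else 0
        o=np.array([v[0],v[1],0]);J=0
        for cam,(c,(mb,mk)) in obs.items():
            b=hull(cam,cyl(.05,.013,.025)@Rm.T+o,4,c);k=hull(cam,cyl(.011,.039,.061)@Rm.T+o,4,c)
            w=(b|k)>0;J+=2-(w&mb).sum()/(w|mb).sum()-((k>0)&mk).sum()/max(1,((k>0)|mk).sum())
        return J
    best=min((minimize(cost,[*x0,t*np.cos(p),t*np.sin(p)],method="Nelder-Mead",options=dict(initial_simplex=np.array([[*x0,t*np.cos(p),t*np.sin(p)]]*5)+np.vstack([0*np.ones(4),np.diag([.006,.006,.08,.08])]),maxiter=200)) for t,p in [(0,0)]+[(.17,q) for q in np.arange(0,6.2,1.57)]),key=lambda r:r.fun)
    return best
def green(im):
    h=cv2.cvtColor(im,cv2.COLOR_RGB2HSV); return (h[...,0]>45)&(h[...,0]<90)&(h[...,1]>90)
E
python3 - <<'E'
from h import *
I={c:read_camera(c) for c in("top","scene")}
K={c:[d for l in("rocker_knob","steady_a_knob") for d in masks_of(c,l)] for c in I}
for n,x0 in dict(A=(.614,.143),C=(.475,.28),B=(.466,.023)).items():
    M={}
    for c in I:
        p=proj(c,[*x0,.025])[0].round().astype(int)
        r=[d for d in K[c] if d["region"][p[0]-6:p[0]+7,p[1]-6:p[1]+7].mean()>.5]
        if not r: print("none",n,c);continue
        reg=r[0]["region"]; yy,xx=np.mgrid[:384,:512]
        M[c]=(reg,green(I[c])&(np.hypot(yy-p[0],xx-p[1])<28)); print(n,c,round(r[0]["p"],2),reg.sum(),M[c][1].sum())
    b=fit(M,x0);v=b.x;print(n,v[:2].round(4),"tilt deg",np.degrees(np.hypot(v[2],v[3])).round(1),"lean dir",np.degrees(np.arctan2(v[3],v[2])).round(0),round(b.fun,3))
for d in masks_of("top","tray_in"): print("tray",d["p"],d["region"].sum())
h=cv2.cvtColor(I["top"],cv2.COLOR_RGB2HSV);m=((h[...,0]<8)|(h[...,0]>172))&(h[...,1]>170);m[:,:290]=0;m[:,420:]=0;m[:90]=0;m[225:]=0
c=max(cv2.findContours(m.astype(np.uint8),0,2)[0],key=cv2.contourArea);q=cv2.boxPoints(cv2.minAreaRect(c))
w=np.array([ray("top",(y,x),.03) for x,y in q]);print(w.round(3),w.mean(0),np.linalg.norm(w[0]-w[1]))
E
```

```text
A top 0.71 1500 81
A scene 0.95 1551 112
A [0.6262 0.1497] tilt deg 12.7 lean dir -165.0 0.618
none C top
none C scene
C [0.475 0.28 ] tilt deg 0.0 lean dir 0.0 0.0
B top 0.6 1471 74
B scene 0.94 1251 19Traceback (most recent call last):
  File "<stdin>", line 12, in <module>
  File "h.py", line 39, in fit
    best=min((minimize(cost,[*x0,t*np.cos(p),t*np.sin(p)],method="Nelder-Mead",options=dict(initial_simplex=np.array([[*x0,t*np.cos(p),t*np.sin(p)]]*5)+np.vstack([0*np.ones(4),np.diag([.006,.006,.08,.08])]),maxiter=200)) for t,p in [(0,0)]+[(.17,q) for q in np.arange(0,6.2,1.57)]),key=lambda r:r.fun)
  File "h.py", line 39, in <genexpr>
    best=min((minimize(cost,[*x0,t*np.cos(p),t*np.sin(p)],method="Nelder-Mead",options=dict(initial_simplex=np.array([[*x0,t*np.cos(p),t*np.sin(p)]]*5)+np.vstack([0*np.ones(4),np.diag([.006,.006,.08,.08])]),maxiter=200)) for t,p in [(0,0)]+[(.17,q) for q in np.arange(0,6.2,1.57)]),key=lambda r:r.fun)
              ~~~~~~~~^^^^^^^^^^^^^^^^^^^^^^^^^^^^^^^^^^^^^^^^^^^^^^^^^^^^^^^^^^^^^^^^^^^^^^^^^^^^^^^^^^^^^^^^^^^^^^^^^^^^^^^^^^^^^^^^^^^^^^^^^^^^^^^^^^^^^^^^^^^^^^^^^^^^^^^^^^^^^^^^^^^^^^^^^^^^^^^^^^^^^^^^^^^^^^^^^^^^^^
    res = _minimize_neldermead(fun, x0, args, callback, bounds=bounds,
                               **options)
    fxr = func(xr)
    fx = function(np.copy(x), *(wrapper_args + args))
  File "h.py", line 36, in cost
    b=hull(cam,cyl(.05,.013,.025)@Rm.T+o,4,c);k=hull(cam,cyl(.011,.039,.061)@Rm.T+o,4,c)
                                                ~~~~^^^^^^^^^^^^^^^^^^^^^^^^^^^^^^^^^^^^
  File "h.py", line 23, in hull
    q=proj(cam,P)[:,::-1]-np.array(c)+40
      ~~~~^^^^^^^
  File "h.py", line 10, in proj
    m=camera_model(cam);T=np.array(m["world_to_cam"])
ValueError: time passes only in moves, steps and waits
```

```bash
sed -i '1a import functools\n_cm=camera_model\n@functools.lru_cache(None)\ndef camera_model(n): return _cm(n)' h.py
cat >> h.py <<'E'
def segm(im,p):
    yy,xx=np.mgrid[:384,:512];w=np.hypot(yy-p[0],xx-p[1])<33
    g=np.where(green(im)&w,0,im[...,1]).astype(np.uint8);g=cv2.GaussianBlur(g,(3,3),0)
    th=cv2.threshold(g[w].reshape(-1,1),0,255,cv2.THRESH_OTSU)[0]
    m=((g<th)&w).astype(np.uint8);n,l,s,_=cv2.connectedComponentsWithStats(m);i=1+s[1:,4].argmax()
    m=cv2.morphologyEx((l==i).astype(np.uint8),cv2.MORPH_OPEN,np.ones((5,5)))
    k=(green(im)&(np.hypot(yy-p[0],xx-p[1])<22))
    return (m>0)|k,k
E
cat > meas.py <<'E'
from h import *
import sys
def meas(items,I):
    for n,x0 in items.items():
        M={}
        for c in I:
            p=proj(c,[*x0,.025])[0];M[c]=segm(I[c],p)
        b=fit(M,x0);v=b.x;print(n,[(int(m[0].sum()),int(m[1].sum())) for m in M.values()],v[:2].round(4),"tilt deg",np.degrees(np.hypot(v[2],v[3])).round(1),"lean dir",np.degrees(np.arctan2(v[3],v[2])).round(0),round(b.fun,3),flush=True)
E
cat > a.py <<'E'
from meas import *
I={c:cv2.imread(f"pics/{c}0.png")[:,:,::-1].copy() for c in("top","scene")}
print(ray("top",(169,122),.025),[ray("scene",(y,x),.025).round(3) for x,y in((337,270),(402,221),(278,207))])
h=cv2.cvtColor(I["top"],cv2.COLOR_RGB2HSV);m=((h[...,0]<8)|(h[...,0]>172))&(h[...,1]>170);m[:,:290]=0;m[:,420:]=0;m[:90]=0;m[225:]=0
c=max(cv2.findContours(m.astype(np.uint8),0,2)[0],key=cv2.contourArea);q=cv2.boxPoints(cv2.minAreaRect(c))
w=np.array([ray("top",(y,x),.03) for x,y in q]);print(w.round(3),w.mean(0),np.linalg.norm(w[0]-w[1]))
meas(dict(A=(.63,.147),C=(.487,.288),B=(.477,.023)),I)
E
python3 a.py
```

```text
[0.48459599 0.29421753 0.025     ] [array([0.628, 0.148, 0.025]), array([0.494, 0.294, 0.025]), array([0.476, 0.021, 0.025])]
[[ 0.437 -0.118  0.03 ]
 [ 0.614 -0.169  0.03 ]
 [ 0.562 -0.345  0.03 ]
 [ 0.387 -0.291  0.03 ]] [ 0.50003531 -0.23094081  0.03      ] 0.18413826432873212
A [(1499, 81), (1558, 114)] [0.6279 0.1484] tilt deg 13.9 lean dir -171.0 0.603
C [(1529, 95), (1407, 98)] [0.4863 0.2967] tilt deg 2.2 lean dir -125.0 0.659
B [(1474, 74), (1310, 23)] [0.474  0.0203] tilt deg 5.4 lean dir 176.0 1.132
```

```bash
cat > b.py <<'E'
from h import *
I={c:cv2.imread(f"pics/{c}0.png")[:,:,::-1].copy() for c in("top","scene")}
def g2(im,p):
    r,g,b=[im[...,i].astype(int) for i in range(3)];yy,xx=np.mgrid[:384,:512]
    return (g>r+8)&(np.hypot(yy-p[0],xx-p[1])<22)
for n,x0 in dict(A=(.628,.148),C=(.487,.294),B=(.475,.021)).items():
    ob={}
    for c in I:
        p=proj(c,[*x0,.025])[0];b,k=segm(I[c],p);k2=g2(I[c],p);b=b|k2
        f=lambda m:np.argwhere(m).mean(0); ob[c]=(f(b),f(k2)); print(n,c,k2.sum(),ob[c][1].round(1),tri({c2:o[1] for c2,o in ob.items()}).round(4) if len(ob)>1 else "")
    def pred(v):
        Rm=R.from_rotvec([-v[3],v[2],0]).as_matrix();o=np.array([v[0],v[1],0]);out=[]
        for c in I:
            cc=np.round(proj(c,[*x0,.03])[0][::-1])
            b=hull(c,cyl(.05,.013,.025)@Rm.T+o,4,cc);k=hull(c,cyl(.011,.039,.061)@Rm.T+o,4,cc);b=b|k
            for m,o2 in((b,ob[c][0]),(k,ob[c][1])): out+=list(np.argwhere(m>0).mean(0)/4+cc[::-1]-40-o2)
        return np.array(out)
    from scipy.optimize import least_squares
    r=least_squares(pred,[*x0,0,0],diff_step=.03,x_scale=[.01,.01,.1,.1])
    r=minimize(lambda v:(pred(v)**2).sum(),[*x0,0,0],method="Nelder-Mead",options=dict(initial_simplex=np.array([[*x0,0,0]]*5)+np.vstack([np.zeros(4),np.diag([.006,.006,.1,.1])])))
    v=r.x;print(n,v[:2].round(4),"tilt",np.degrees(np.hypot(v[2],v[3])).round(1),"dir",np.degrees(np.arctan2(v[3],v[2])).round(),pred(v).round(1))
E
python3 b.py
```

```text
A top 84 [108.5 183.8] 
A scene 123 [259.3 337.4] [0.6166 0.1469 0.0488]
A [0.6265 0.1474] tilt 11.7 dir -177.0 [-0.6  0.2 -0.   0.2 -0.5  0.3 -0.2  0.3]
C top 103 [166.8 116.6] 
C scene 105 [211.6 404.7] [0.486  0.2963 0.0492]
C [0.4875 0.295 ] tilt 1.9 dir 143.0 [-0.6  0.2 -0.2  0.3 -0.7  0.2 -0.3  0.4]
B top 79 [172.1 240.5] 
B scene 53 [196.1 278.1] [0.4688 0.0203 0.0555]
B [0.4723 0.0206] tilt 5.5 dir -176.0 [-0.6  0.1  0.8  0.4 -0.7  0.3  1.1  0.2]b.py:16: RuntimeWarning: Mean of empty slice.
  for m,o2 in((b,ob[c][0]),(k,ob[c][1])): out+=list(np.argwhere(m>0).mean(0)/4+cc[::-1]-40-o2)
  ret = um.true_divide(
```

Request:
drive_tool:
  motion:
    - {"delta_rot":[0,0,-10.6],"translation":[0,0,0],"hand":0}
    - {"delta_rot":[0,0,-10.6],"translation":[0,0,0],"hand":0}
    - {"delta_rot":[0,0,-10.6],"translation":[0,0,0],"hand":0}
    - {"delta_rot":[0,0,-10.6],"translation":[0,0,0],"hand":0}
    - {"delta_rot":[0,0,-10.6],"translation":[0,0,0],"hand":0}
    - {"delta_rot":[0,0,-10.6],"translation":[0,0,0],"hand":0}
    - {"delta_rot":[0,0,-10.6],"translation":[0,0,0],"hand":0}
    - {"delta_rot":[0,0,-10.6],"translation":[0,0,0],"hand":0}

```text
t: 1.7
eef_pos: [0.218, -0.5321, 0.2394]
tcp_rot: [0.592, 0.806, -0.0, 0.0]
contact_force: [0.2, -0.1, 0.9]
grip_width: 0.0002
gripper_force: 0.0
```

Candidates (top image, row/col): A (110,186), C (169,122) and B (174,240). The teak piece at (50,248) has a wide, flat green top, so it isn't one of the stands. The crop and the fit agree that A leans: about 11° towards world -x, so its +x rim is raised. C and B look level.

Request:
drive_tool:
  motion:
    - {"delta_rot":[0,0,-10.1],"translation":[0,0,0],"hand":0}
    - {"delta_rot":[0,0,-10.1],"translation":[0,0,0],"hand":0}
    - {"delta_rot":[0,0,-10.1],"translation":[0,0,0],"hand":0}
    - {"delta_rot":[0,0,-10.1],"translation":[0,0,0],"hand":0}
    - {"delta_rot":[0,0,-10.1],"translation":[0,0,0],"hand":0}
    - {"delta_rot":[0,0,-10.1],"translation":[0,0,0],"hand":0}
    - {"delta_rot":[0,0,-10.1],"translation":[0,0,0],"hand":0}
    - {"delta_rot":[0,0,-10.1],"translation":[0,0,0],"hand":0}

```text
t: 2.7
eef_pos: [0.218, -0.5321, 0.2393]
tcp_rot: [-0.072, 0.997, -0.0, -0.0]
contact_force: [-0.2, -0.3, 1.0]
grip_width: -0.0001
gripper_force: 0.0
```

Request:
drive_tool:
  motion:
    - {"delta_rot":[0,0,0],"translation":[-33.8,38.35,0],"hand":0}
    - {"delta_rot":[0,0,0],"translation":[-33.8,38.35,0],"hand":0}
    - {"delta_rot":[0,0,0],"translation":[-33.8,38.35,0],"hand":0}
    - {"delta_rot":[0,0,0],"translation":[-33.8,38.35,0],"hand":0}
    - {"delta_rot":[0,0,0],"translation":[-33.8,38.35,0],"hand":0}
    - {"delta_rot":[0,0,0],"translation":[-33.8,38.35,0],"hand":0}
    - {"delta_rot":[0,0,0],"translation":[-33.8,38.35,0],"hand":0}
    - {"delta_rot":[0,0,0],"translation":[-33.8,38.35,0],"hand":0}

```text
t: 3.7
eef_pos: [0.4446, -0.1898, 0.2396]
tcp_rot: [-0.069, 0.998, -0.0, 0.0]
contact_force: [0.4, -0.6, 0.3]
grip_width: -0.0002
gripper_force: 0.0
```

Request:
drive_tool:
  motion:
    - {"delta_rot":[0,0,0],"translation":[-33.8,38.35,0],"hand":0}
    - {"delta_rot":[0,0,0],"translation":[-33.8,38.35,0],"hand":0}
    - {"delta_rot":[0,0,0],"translation":[-33.8,38.35,0],"hand":0}
    - {"delta_rot":[0,0,0],"translation":[-33.8,38.35,0],"hand":0}
    - {"delta_rot":[0,0,0],"translation":[-33.8,38.35,0],"hand":0}
    - {"delta_rot":[0,0,0],"translation":[-33.8,38.35,0],"hand":0}
    - {"delta_rot":[0,0,0],"translation":[-33.8,38.35,0],"hand":0}
    - {"delta_rot":[0,0,0],"translation":[-33.8,38.35,0],"hand":0}

```text
t: 4.7
eef_pos: [0.6704, 0.1513, 0.2393]
tcp_rot: [-0.069, 0.998, -0.0, 0.0]
contact_force: [0.1, -0.8, 0.7]
grip_width: 0.0001
gripper_force: 0.0
```

Request:
drive_tool:
  motion:
    - {"delta_rot":[0,0,0],"translation":[6,0,50],"hand":0}
    - {"delta_rot":[0,0,0],"translation":[0,0,50],"hand":0}
    - {"delta_rot":[0,0,0],"translation":[0,0,45],"hand":0}
    - {"delta_rot":[0,0,0],"translation":[0,0,34],"hand":0}
    - {"delta_rot":[0,0,0],"translation":[0,0,0],"hand":0}

```text
t: 5.32
eef_pos: [0.6609, 0.1487, 0.0568]
tcp_rot: [-0.069, 0.998, -0.0, -0.004]
contact_force: [0.3, 0.6, 1.3]
grip_width: 0.0001
gripper_force: 0.0
```

```bash
python3 - <<'E'
from h import *
t=read_camera("top");s=read_camera("scene");p=sense()["eef_pos"];print(p)
c=lambda im,x,y:cv2.resize(im[y-40:y+40,x-40:x+40],(400,400),interpolation=cv2.INTER_CUBIC)
cv2.imwrite("pics/pre.png",np.hstack([c(t,186,105),c(s,337,268)])[:,:,::-1])
E
```

```text
[0.66411343 0.14895358 0.06113381]
```

View pics/pre.png

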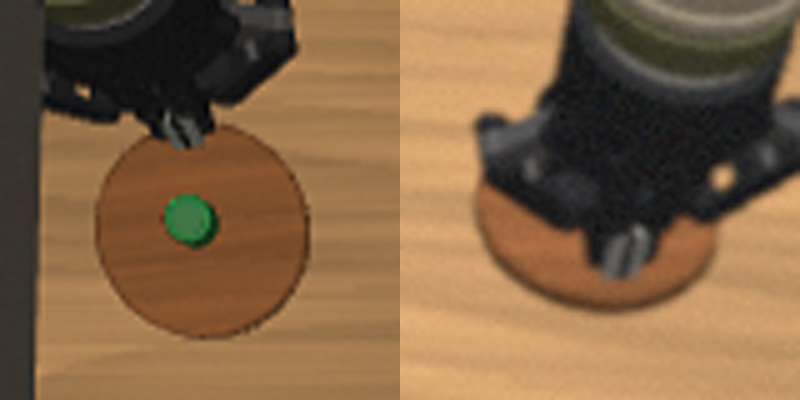

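The closed fingertips (crop about (185,130)) sit over the far rim, clear of the knob (190,215). Pressing down now.

Request:
drive_tool:
  motion:
    - {"delta_rot":[0,0,0],"translation":[0,0,12],"hand":0}
    - {"delta_rot":[0,0,0],"translation":[0,0,8],"hand":0}
    - {"delta_rot":[0,0,0],"translation":[0,0,4],"hand":0}
    - {"delta_rot":[0,0,0],"translation":[0,0,4],"hand":0}
    - {"delta_rot":[0,0,0],"translation":[0,0,3],"hand":0}
    - {"delta_rot":[0,0,0],"translation":[0,0,2],"hand":0}
    - {"delta_rot":[0,0,0],"translation":[0,0,0],"hand":0}

```text
t: 6.3
eef_pos: [0.6638, 0.1489, 0.0279]
tcp_rot: [-0.069, 0.998, -0.0, 0.0]
contact_force: [-0.8, 0.2, 3.3]
grip_width: -0.0003
gripper_force: 1.5
```

Request:
drive_tool:
  motion:
    - {"delta_rot":[0,0,0],"translation":[0,0,1.5],"hand":0}
    - {"delta_rot":[0,0,0],"translation":[0,0,1.5],"hand":0}
    - {"delta_rot":[0,0,0],"translation":[0,0,0],"hand":0}

```text
t: 6.68
eef_pos: [0.6641, 0.149, 0.0273]
tcp_rot: [-0.069, 0.998, -0.0, 0.001]
contact_force: [-5.8, 0.2, 15.3]
grip_width: 0.0001
gripper_force: 7.3
```

Request:
drive_tool:
  motion:
    - {"delta_rot":[0,0,0],"translation":[0,0,0],"hand":0}
    - {"delta_rot":[0,0,0],"translation":[0,0,-40],"hand":0}
    - {"delta_rot":[0,0,0],"translation":[0,0,-50],"hand":50}
    - {"delta_rot":[0,0,0],"translation":[-30,0,-30],"hand":50}
    - {"delta_rot":[0,0,0],"translation":[0,0,0],"hand":50}

```text
t: 7.3
eef_pos: [0.697, 0.1534, 0.1478]
tcp_rot: [-0.069, 0.998, 0.0, 0.004]
contact_force: [-0.2, -0.4, 1.1]
grip_width: 0.0502
gripper_force: 0.0
```

```bash
cat > k.py <<'E'
from h import *
I={c:read_camera(c) for c in("top","scene")};o={}
for c in I:
    r,g,b=[I[c][...,i].astype(int) for i in range(3)];p=proj(c,[.63,.149,.05])[0];yy,xx=np.mgrid[:384,:512]
    m=(g>r+8)&(np.hypot(yy-p[0],xx-p[1])<20);o[c]=np.argwhere(m).mean(0);print(c,m.sum(),o[c].round(1),ray(c,o[c],.049).round(4))
    print([(x["pixel"],round(x["p"],2)) for x in landmark_of(c,"rocker_knob")])
print(tri(o).round(4),sense()["eef_pos"].round(4),sense()["grip_width"])
f=lambda im,x,y:cv2.resize(im[y-40:y+40,x-40:x+40],(400,400),interpolation=cv2.INTER_CUBIC)
cv2.imwrite("pics/rocked.png",np.hstack([f(I["top"],186,105),f(I["scene"],337,268)])[:,:,::-1])
E
python3 k.py
```

```text
top 104 [101.  182.8] [0.6339 0.1497 0.049 ]
[([102.4, 184.4], 0.97)]
scene 68 [266.8 340.9] [0.6336 0.1525 0.049 ]
[([264.3, 337.7], 0.94)]
[0.6339 0.1511 0.0492] [0.6917 0.1529 0.1421] 0.05035983946492209
```

View pics/rocked.png

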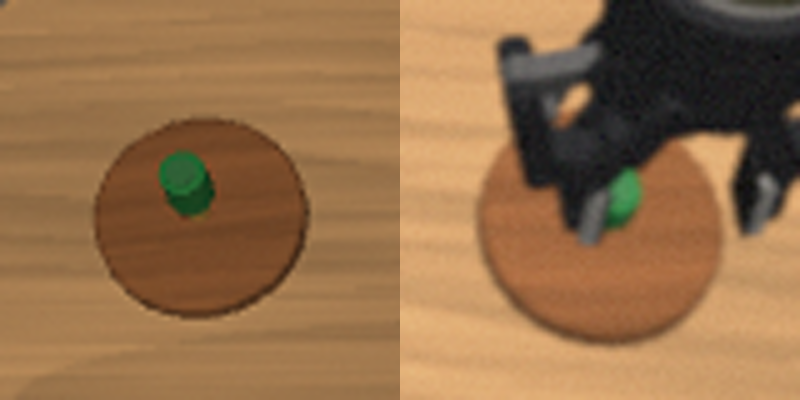

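Request:
drive_tool:
  motion:
    - {"delta_rot":[0,0,0],"translation":[30,2.5,0],"hand":50}
    - {"delta_rot":[0,0,0],"translation":[27.5,2.5,0],"hand":50}
    - {"delta_rot":[0,0,0],"translation":[0,0,30],"hand":50}
    - {"delta_rot":[0,0,0],"translation":[0,0,30],"hand":50}
    - {"delta_rot":[0,0,0],"translation":[0,0,25],"hand":50}
    - {"delta_rot":[0,0,0],"translation":[0,0,15],"hand":50}
    - {"delta_rot":[0,0,0],"translation":[0,0,0],"hand":50}

```text
t: 8.38
eef_pos: [0.6339, 0.1499, 0.0423]
tcp_rot: [-0.069, 0.998, -0.0, -0.002]
contact_force: [1.1, 0.7, 0.3]
grip_width: 0.0499
gripper_force: 0.0
```

Request:
drive_tool:
  motion:
    - {"delta_rot":[0,0,0],"translation":[0,0,0],"hand":10}
    - {"delta_rot":[0,0,0],"translation":[0,0,0],"hand":10}
    - {"delta_rot":[0,0,0],"translation":[0,0,0],"hand":10}
    - {"delta_rot":[0,0,0],"translation":[0,0,0],"hand":10}
    - {"delta_rot":[0,0,0],"translation":[0,0,0],"hand":10}

```text
t: 9.0
eef_pos: [0.6368, 0.1503, 0.0456]
tcp_rot: [-0.069, 0.998, 0.0, 0.001]
contact_force: [-0.5, 0.9, 5.6]
grip_width: 0.0199
gripper_force: 59.0
```

Request:
drive_tool:
  motion:
    - {"delta_rot":[0,0,0],"translation":[0,0,-15],"hand":10}
    - {"delta_rot":[0,0,0],"translation":[0,0,-30],"hand":10}
    - {"delta_rot":[0,0,0],"translation":[0,0,-40],"hand":10}
    - {"delta_rot":[0,0,0],"translation":[0,0,0],"hand":10}
    - {"delta_rot":[0,0,0],"translation":[0,0,0],"hand":10}

```text
t: 9.62
eef_pos: [0.6352, 0.15, 0.1289]
tcp_rot: [-0.069, 0.998, -0.0, -0.0]
contact_force: [-0.5, -0.5, -1.4]
grip_width: 0.0198
gripper_force: 58.7
```

```bash
python3 - <<'E'
from h import *
t=read_camera("top");s=read_camera("scene");print(sense()["eef_pos"],sense()["tcp_rot"])
p=proj("scene",[.634,.15,.1])[0].astype(int);q=proj("top",[.634,.15,.1])[0].astype(int)
c=lambda im,y,x:cv2.resize(im[max(0,y-50):max(0,y-50)+100,x-50:x+50],(400,400),interpolation=cv2.INTER_CUBIC)
cv2.imwrite("pics/lift.png",np.hstack([c(t,*q),c(s,*p)])[:,:,::-1])
E
```

```text
[0.63450029 0.14996045 0.12767943] [-6.86621712e-02  9.97638751e-01 -1.44760694e-04 -1.55193979e-03]
```

View pics/lift.png

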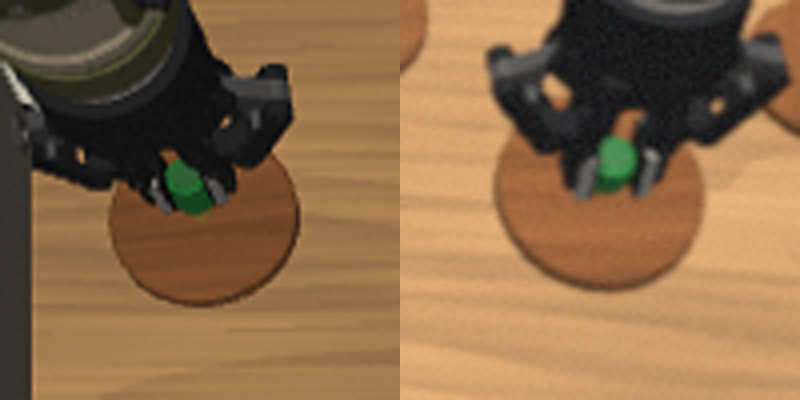

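Request:
drive_tool:
  motion:
    - {"delta_rot":[0,0,0],"translation":[0,0,-30],"hand":10}
    - {"delta_rot":[0,0,0],"translation":[10,-20,0],"hand":10}
    - {"delta_rot":[0,0,0],"translation":[20,-39,0],"hand":10}
    - {"delta_rot":[0,0,0],"translation":[25,-49,0],"hand":10}
    - {"delta_rot":[0,0,0],"translation":[25,-49,0],"hand":10}
    - {"delta_rot":[0,0,0],"translation":[25,-49,0],"hand":10}
    - {"delta_rot":[0,0,0],"translation":[25,-49,0],"hand":10}
    - {"delta_rot":[0,0,0],"translation":[25,-49,0],"hand":10}

```text
t: 10.72
eef_pos: [0.5212, -0.1741, 0.1576]
tcp_rot: [-0.068, 0.998, 0.0, -0.001]
contact_force: [1.4, -0.8, -1.5]
grip_width: 0.02
gripper_force: 58.8
```

Request:
drive_tool:
  motion:
    - {"delta_rot":[0,0,0],"translation":[18,-34,0],"hand":10}
    - {"delta_rot":[0,0,0],"translation":[10,-20,0],"hand":10}
    - {"delta_rot":[0,0,0],"translation":[0,0,0],"hand":10}
    - {"delta_rot":[0,0,0],"translation":[0,0,0],"hand":10}
    - {"delta_rot":[0,0,0],"translation":[0,0,0],"hand":10}

```text
t: 11.35
eef_pos: [0.5033, -0.2286, 0.1588]
tcp_rot: [-0.069, 0.998, 0.0, -0.0]
contact_force: [-0.3, -0.3, -1.5]
grip_width: 0.0197
gripper_force: 58.9
```

```bash
python3 - <<'E'
from h import *
t=read_camera("top");s=read_camera("scene");e=sense()["eef_pos"];print(e)
p=proj("scene",e)[0].astype(int);q=proj("top",e)[0].astype(int)
c=lambda im,y,x:cv2.resize(im[max(0,y-60):max(0,y-60)+120,x-60:x+60],(400,400),interpolation=cv2.INTER_CUBIC)
cv2.imwrite("pics/over.png",np.hstack([c(t,*q),c(s,*p)])[:,:,::-1])
E
```

```text
[ 0.50362677 -0.22870616  0.15914695]
```

View pics/over.png

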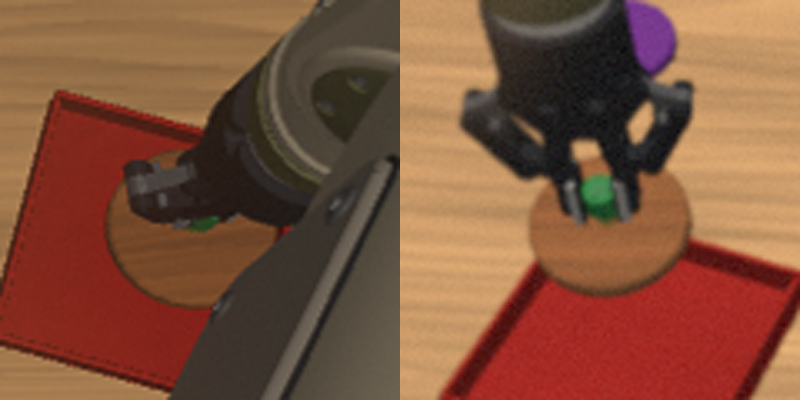

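The stand is held at a slight lean over the middle of the tray. Lowering it now.

Request:
drive_tool:
  motion:
    - {"delta_rot":[0,0,0],"translation":[0,0,30],"hand":10}
    - {"delta_rot":[0,0,0],"translation":[0,0,35],"hand":10}
    - {"delta_rot":[0,0,0],"translation":[0,0,25],"hand":10}
    - {"delta_rot":[0,0,0],"translation":[0,0,12],"hand":10}
    - {"delta_rot":[0,0,0],"translation":[0,0,4],"hand":10}
    - {"delta_rot":[0,0,0],"translation":[0,0,2],"hand":10}
    - {"delta_rot":[0,0,0],"translation":[0,0,0],"hand":10}

```text
t: 12.32
eef_pos: [0.5041, -0.2299, 0.0521]
tcp_rot: [-0.069, 0.998, -0.001, 0.001]
contact_force: [-0.6, 0.2, -1.2]
grip_width: 0.02
gripper_force: 58.9
```

Request:
drive_tool:
  motion:
    - {"delta_rot":[0,0,0],"translation":[0,0,2],"hand":10}
    - {"delta_rot":[0,0,0],"translation":[0,0,1],"hand":10}
    - {"delta_rot":[0,0,0],"translation":[0,0,1],"hand":10}
    - {"delta_rot":[0,0,0],"translation":[0,0,0],"hand":10}

```text
t: 12.82
eef_pos: [0.5045, -0.2301, 0.0503]
tcp_rot: [-0.069, 0.998, -0.001, 0.001]
contact_force: [-3.7, 2.6, 16.7]
grip_width: 0.0202
gripper_force: 60.8
```

Request:
drive_tool:
  motion:
    - {"delta_rot":[0,0,0],"translation":[0,0,-2],"hand":10}
    - {"delta_rot":[0,0,0],"translation":[0,0,0],"hand":50}
    - {"delta_rot":[0,0,0],"translation":[0,0,0],"hand":50}
    - {"delta_rot":[0,0,0],"translation":[0,0,0],"hand":50}
    - {"delta_rot":[0,0,0],"translation":[0,0,-30],"hand":50}
    - {"delta_rot":[0,0,0],"translation":[0,0,-50],"hand":50}
    - {"delta_rot":[0,0,0],"translation":[0,0,-50],"hand":50}

```text
t: 13.7
eef_pos: [0.5031, -0.2293, 0.1801]
tcp_rot: [-0.069, 0.998, 0.0, -0.001]
contact_force: [0.5, 1.1, 0.4]
grip_width: 0.0499
gripper_force: 0.0
```

Request:
drive_tool:
  motion:
    - {"delta_rot":[0,0,0],"translation":[0,50,-20],"hand":50}
    - {"delta_rot":[0,0,0],"translation":[0,60,0],"hand":50}
    - {"delta_rot":[0,0,0],"translation":[0,60,0],"hand":50}
    - {"delta_rot":[0,0,0],"translation":[0,60,0],"hand":50}
    - {"delta_rot":[0,0,0],"translation":[0,0,0],"hand":50}

```text
t: 14.32
eef_pos: [0.4707, 0.0018, 0.1993]
tcp_rot: [-0.072, 0.997, 0.0, -0.0]
contact_force: [0.9, 0.1, -0.2]
grip_width: 0.0503
gripper_force: 0.0
```

```bash
python3 - <<'E'
from h import *
I={c:read_camera(c) for c in("top","scene")};o={}
for c in I:
    r,g,b=[I[c][...,i].astype(int) for i in range(3)];p=proj(c,[.505,-.23,.05])[0];yy,xx=np.mgrid[:384,:512]
    m=(g>r+8)&(np.hypot(yy-p[0],xx-p[1])<30);o[c]=np.argwhere(m).mean(0);print(c,m.sum(),o[c].round(1))
print(tri(o).round(4),sense()["eef_pos"])
t,s=I["top"],I["scene"]
cv2.imwrite("pics/end.png",np.hstack([cv2.resize(t,(400,300)),cv2.resize(s,(400,300))])[:,:,::-1])
e=np.vstack([cv2.imread("pics/end.png"),np.hstack([cv2.resize(t[110:215,290:430],(400,300)),cv2.resize(s[160:265,95:235],(400,300))])[:,:,::-1]]);cv2.imwrite("pics/end.png",e)
E
```

```text
top 86 [155.7 353.9]
scene 95 [201.4 163.2]
[ 0.5015 -0.2312  0.0545] [ 0.47208342 -0.00130955  0.19930158]
```

View pics/end.png

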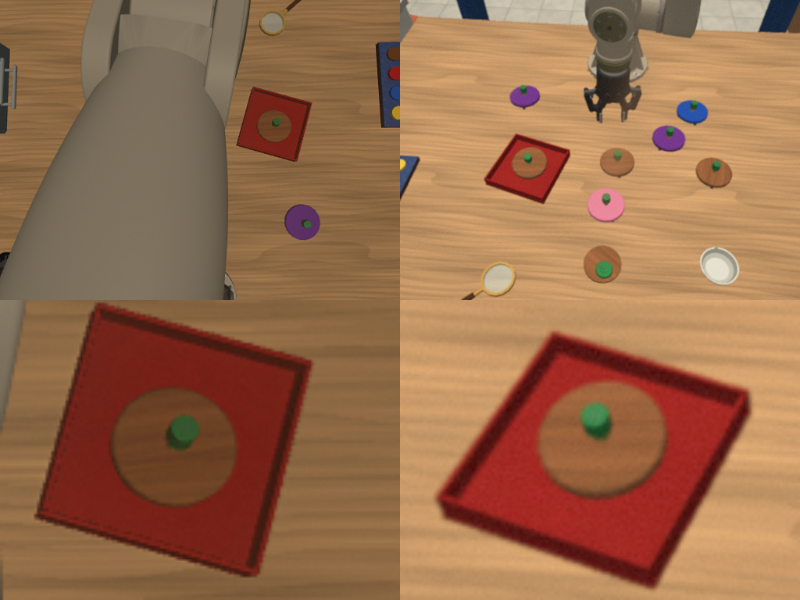

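The rocking stand is on the tray floor, with its knob within about 1 mm of the tray centre at (0.5015, -0.2312). The other two teak stands haven't moved, and the gripper is clear of everything.

```bash
python3 -c "
from plant import *
print(finish_job())"
```

```text
the job is handed in; nothing more can be done
None
```

I rocked the leaning stand over, picked it up by its green knob and set it in the middle of the red tray; the two steady stands stayed where they were. The job is handed in, but no verdict came back.

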